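# Spring check of microscope objectives with a push probe

## Robot

A 6-joint arm with a two-finger parallel gripper is mounted at the origin on the work surface. World frame = base frame: x ahead of the robot, y to its left, z up, the work surface at z = 0. Lengths are in m, angles in rad, forces in N, time in s.
With the tool pointing down it reaches from about 0.4 to 0.925 m from the base axis. Payload 3.4 kg.
Tool frame: the origin (TCP) lies midway between the tips of the shut fingers; the grasp point (between the pads) lies 19 mm behind it; z points along the fingers, y is the direction in which the jaws open and shut (so a half turn about z gives the same grasp; the last joint's range is limited). The gripper opens to 85 mm and grips with 20 to 120 N. Pads are 22 mm wide; open, the fingers measure 114 mm over their backs; the gripper's body (76 mm by 85 mm) begins 54 mm behind the grasp point. The pads swing forward as they close: fully open they stand 13 mm farther back than shut.
Start: joints at [1.192, 0.307, 1.506, -0, 1.328, -0.073], TCP at [0.173, 0.548, 0.231] pointing down, gripper open.
Joint ranges: [-3.12, 3.12], [-1.05, 2.28], [0.14, 2.33], [-1.42, 4.57], [0.1, 2.73], [-2.68, 2.68]. Speed limits (rad/s): [2.57, 2.57, 3.14, 3.14, 3.14, 3.14].

## Interface

Orientations are given as a 3x3 rotation matrix whose columns are the frame's x, y, z axes.
In Python, from cell import r, vision, ticket gives the robot as it stands.
- The arm moves only by the tool arm_command, never from a script. Its arguments are lists of equal length, an entry for each row: "travel": the shift along the tool's x, y, z in cm, a list of three; "angular": the turn, a rotation vector about the tool's x, y, z in degrees, a list of three; "grip": the finger opening in cm, from 0 to 8.54. In form: {"travel": [[x, y, z], ...], "angular": [[ax, ay, az], ...], "grip": [grip, ...]}. A call has 1 to 20 rows; each row shifts and turns the commanded pose from where the row before left it, along the tool's axes as they then stand; what a row does not reach is not made up. A row lasts 1/10 s, in which the tool goes at most 50 mm and 8.59 degrees, less where a joint would pass 70% of its speed; a pose out of reach is approached as far as the arm can. A call with a gripper value outside its range is refused whole. The fingers move at their own pace and stop on an object; "force" is the grip in N (left out, the last holds). Time passes only in rows, so rows that do not move let the fingers close. It gives the time, the measured TCP pose, the force and the opening at its end, in the units of the state.
- r.sense(): the state, without advancing time (a new reading comes with each control period).
- vision.snapshot(name): name is "scene" or "top" or "wrist"; returns a dict with "color" (384x512x3 uint8, red, green, blue), "K" (3x3 intrinsics, pixels), "xyz" and "attitude" of the camera in the world; the wrist camera has in their place "mount" (4x4, takes a point from camera to tool coordinates, whose origin is the TCP and whose axes are the flange's). Camera axes: x right, y up, looking along -z (the intrinsics and any distortion apply to the point x, -y, -z); pixel columns grow to the right and rows downward; lengths in m; the calibration is good to about 2 mm. A picture is of the moment at which its call begins: read the wrist's pose just before it. There is no depth.
- ticket.close_job(): hands the job in, once; it reports no verdict.
The state is a dict: "time_s": time; "joint_pos": joint angles; "qd": joint speeds; "tau": joint torques, N m; "position": TCP position; "tcp_rot": TCP orientation; "contact_force": force on the tool from outside, world axes, zero at the start; "wrist_torque": the same for the moment, N m; "grip_width": finger opening in m.
Only numpy, scipy, OpenCV 4.12 (cv2) and the standard library are available. Lean on these libraries where they do the work, as an engineer would, in place of code of your own. Each camera call takes 0.05 s, during which the arm holds its last target. There are 200 camera calls.

## Task

Take the push probe from its fork rest and check the spring of the three microscope objectives, first the wide one, then the slim one, then the leaning one: set the probe's tip on the middle of the nose, in line with the barrel, press the nose gently about half-way in (some 4 mm), hold it there for half a second and let it spring back. Never load an objective hard, leave the other things on the bench where they are, and hang the probe back upright in its rest with the collar down on the prongs.

Things in the scene. Friction and masses are not known exactly. Their poses are not given: they have to be found in the camera images.
- probe_grip (a point): middle of the black square handle (24 x 24 x 56 mm) of the 139 mm long push probe (0.16 kg), which hangs upright in its rest; z runs up the probe, x and y are square to the handle's faces. The blunt tip is 113 mm below this point; a 44 x 44 x 8 mm collar has its underside 38 mm and its top 30 mm below it; the handle's top is 26 mm above it.
- probe_tip (a point): end of the rubber tip of the push probe, at the foot of its 12 mm round shaft (the tip is 8 mm across at its end); same axes as the handle
- rest_seat (a point): grey fork rest fixed to the bench: middle of the seat, level with the prongs' top, 90 mm up. Two 14 mm wide prongs with a 22 mm gap run along x from -24 to +34 mm, open at -x; behind, from x = +34 mm, a 60 mm wide post of the same height. The probe's shaft hangs in the gap, collar on the prongs, tip 75 mm below this point.
- flask_center (a point): bystander: clear flat culture flask with a cap, 133 mm long along its x, 80 mm wide, 32 mm high, lying loose; centre of its body, 16 mm up
- dish: bystander: loose round clear dish, 94 mm across, 16 mm high; origin under its centre
- slidebox: bystander: loose grey box, 85 x 100 x 32 mm; origin under its centre
- wide: microscope objective on a fixed stand that holds it nose up (upright, the widest and shortest: white barrel 44 mm in diameter, nose 30 mm in diameter); origin under the stand's round foot (68 mm across), on top of the 12 mm thick black carrier plate
- wide_axis (a point): top centre of the wide objective's aluminium mount (48 mm across), on the barrel's axis; z points along the barrel, out of the nose. The nose's flat end lies 32 to 46 mm further along z: the barrel stands out by an unknown amount, so find the end by touch. The barrel itself does not yield under 40 N.
- wide_nose (a joint): how far the wide objective's sprung steel nose is pushed into its barrel, in m: 0 is fully out, 0.008 is the hard stop. The spring begins to give at 1.5 N and adds 0.6 N per mm; it comes out again by itself.
- slim: microscope objective on a fixed stand that holds it nose up (upright and thin: white barrel 26 mm in diameter, nose 20 mm in diameter); origin under the stand's round foot (68 mm across), on top of the 12 mm thick black carrier plate
- slim_axis (a point): top centre of the slim objective's aluminium mount (48 mm across), on the barrel's axis; z points along the barrel, out of the nose. The nose's flat end lies 57 to 71 mm further along z: the barrel stands out by an unknown amount, so find the end by touch. The barrel itself does not yield under 40 N.
- slim_nose (a joint): how far the slim objective's sprung steel nose is pushed into its barrel, in m: 0 is fully out, 0.008 is the hard stop. The spring begins to give at 1.5 N and adds 0.6 N per mm; it comes out again by itself.
- leaning: microscope objective on a fixed stand that holds it nose up (leaning 25 degrees off vertical: white barrel 34 mm in diameter, nose 24 mm in diameter); origin under the stand's round foot (68 mm across), on top of the 12 mm thick black carrier plate; the barrel leans towards this body's -x
- leaning_axis (a point): top centre of the leaning objective's aluminium mount (48 mm across), on the barrel's axis; z points along the barrel, out of the nose. The nose's flat end lies 42 to 56 mm further along z: the barrel stands out by an unknown amount, so find the end by touch. The barrel itself does not yield under 40 N.
- leaning_nose (a joint): how far the leaning objective's sprung steel nose is pushed into its barrel, in m: 0 is fully out, 0.008 is the hard stop. The spring begins to give at 1.5 N and adds 0.6 N per mm; it comes out again by itself.
There are look-alikes about, which are no part of the job. What is shaped like the part that bears probe_grip but yellow is not meant.

How it is judged:
By the outcome, as a careful person would: the job done as asked, in the order asked, and still so for the second after the job is handed in, with the robot touching nothing.
It also fails if it takes over 64 s, if anything falls off the work surface, if the arm or the gripper's body presses on something with over 40 N, if the wrist force passes 120 N, or if a joint passes its speed limit or range.

## Working session

There is one attempt and no reset: what is moved stays moved. The work goes in short steps, Python scripts to look and compute and a tool call to move; the robot and the scene stay as the last step left them, time stands still between calls to the robot, and variables do not carry over. Pictures are saved under pics/ and viewed, about 8 in all and at most 12, crops included, and the job is handed in when it is done.

Besides the shell and the picture viewer there is one more tool, called after "Call:" as name(argument=value, ...), one argument or row to a line, values as JSON. arm_command: Moves the arm, as the interface text tells. Its arguments: {"type":"object","properties":{"travel":{"type":"array","items":{"type":"array","items":{"type":"number"}}},"angular":{"type":"array","items":{"type":"array","items":{"type":"number"}}},"grip":{"type":"array","items":{"type":"number"}},"force":{"type":"number"}},"required":["travel","angular","grip"]}

```bash
ls; mkdir -p pics; python3 - <<'E'
from cell import r, vision, ticket
import cv2,numpy as np
s=r.sense(); print(s)
ims=[]
for n in("scene","top"):
    d=vision.snapshot(n); cv2.imwrite(f"pics/{n}0.png",d["color"][:,:,::-1]); np.savez(f"{n}0.npz",**d)
    print(n,d["K"],d["xyz"],d["attitude"],[k for k in d])
    cv2.imwrite(f"pics/{n}0b.png",cv2.resize(d["color"][:,:,::-1],(800,600),interpolation=cv2.INTER_CUBIC))
d=vision.snapshot("wrist"); print(d["K"],d["mount"],list(d))
E
```

```text
pics
{'time_s': 0.0, 'joint_pos': array([ 1.19248952e+00,  3.07595585e-01,  1.50764383e+00, -1.21546616e-05,
        1.32838476e+00, -7.34795407e-02]), 'qd': array([ 0.00056408,  0.0014996 , -0.00078355, -0.00075702,  0.00135155,
        0.00071012]), 'tau': array([-1.82175972e-03, -4.57538438e+01, -2.51922905e+01, -4.81119987e-04,
        1.33170019e-02,  3.16190892e-05]), 'position': array([0.17234014, 0.54785752, 0.23037924]), 'tcp_rot': array([[-9.53899638e-01,  3.00124863e-01, -7.39371907e-04],
       [ 3.00125742e-01,  9.53897771e-01, -1.89223196e-03],
       [ 1.37379357e-04, -2.02690392e-03, -9.99997936e-01]]), 'contact_force': array([ 0.44371007, -0.62885172, -0.22135902]), 'wrist_torque': array([-0.03208813,  0.00100141, -0.00648625]), 'grip_width': 0.08537823054678322}
scene [[450.36439323   0.         255.22256824]
 [  0.         450.36439323 194.52656802]
 [  0.           0.           1.        ]] [ 1.61454459 -0.28188064  0.88631098] [[ 0.30658062 -0.53988314  0.78392252]
 [ 0.95181502  0.16738293 -0.25696521]
 [ 0.00751594  0.82492979  0.56518524]] ['color', 'K', 'xyz', 'attitude']
top [[445.25384943   0.         253.85682479]
 [  0.         445.25384943 192.78217151]
 [  0.           0.           1.        ]] [0.29378737 0.06974009 1.23356475] [[-0.00296248  0.98386952 -0.17886306]
 [-0.99996839 -0.00159489  0.00778932]
 [ 0.00737841  0.17888049  0.98384314]] ['color', 'K', 'xyz', 'attitude']
[[316.42840631   0.         263.60606811]
 [  0.         316.42840631 197.42187905]
 [  0.           0.           1.        ]] [[ 3.67545266e-04  9.52421559e-01  3.04783595e-01  7.75751331e-02]
 [ 9.99999195e-01 -7.20297936e-04  1.04494572e-03 -1.30982847e-03]
 [ 1.21476382e-03  3.04782965e-01 -9.52421056e-01 -1.41790482e-01]
 [ 0.00000000e+00  0.00000000e+00  0.00000000e+00  1.00000000e+00]] ['color', 'K', 'mount']
```

View pics/scene0b.png

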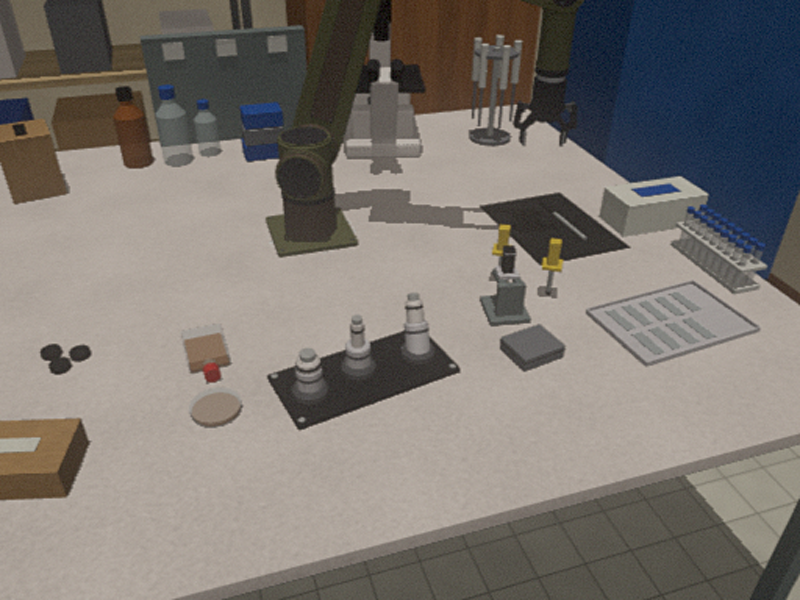

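View pics/top0b.png

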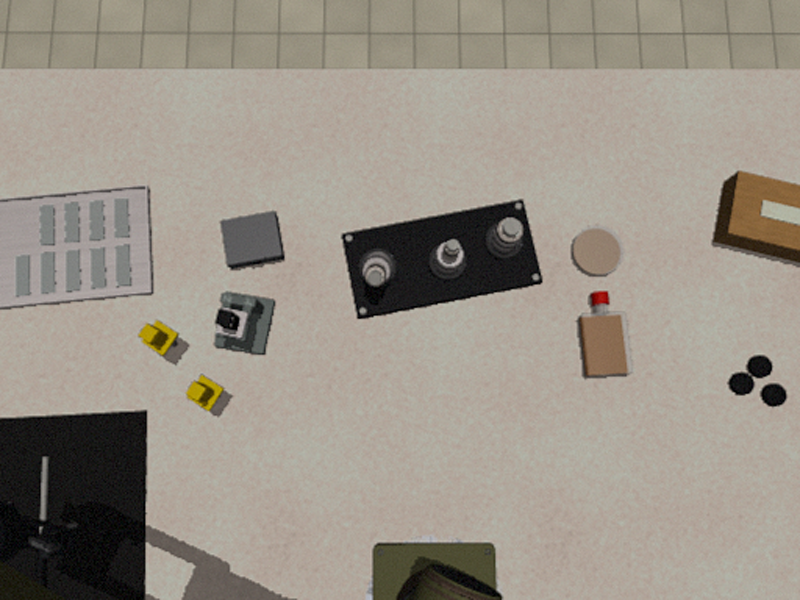

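Seen so far:
- **Scene view:** the objectives are at about (308,370), (357,340) and (415,325). The fork rest with the black-handled probe is at (508,275). The yellow look-alikes are at (503,238) and (553,255).
- **Top view:** the objectives are at (508,235), (450,255) and (376,270), the black handle is at (229,320), and the yellow ones are at (160,337) and (206,392).

The probe meant is the black one in the grey rest. I'll check it and the objectives in one enlarged crop.

```bash
python3 - <<'E'
import cv2,numpy as np
s=cv2.imread("pics/scene0.png"); t=cv2.imread("pics/top0.png")
def c(im,x0,y0,w,h,W,H): return cv2.resize(im[y0:y0+h,x0:x0+w],(W,H),interpolation=cv2.INTER_CUBIC)
a=np.hstack([c(s,165,180,140,105,400,300),c(s,295,135,80,60,400,300)])
b=np.hstack([c(t,210,120,140,105,400,300),c(t,80,180,100,75,400,300)])
cv2.imwrite("pics/crop1.png",np.vstack([a,b]))
E
```

```text
(no output)
```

View pics/crop1.png

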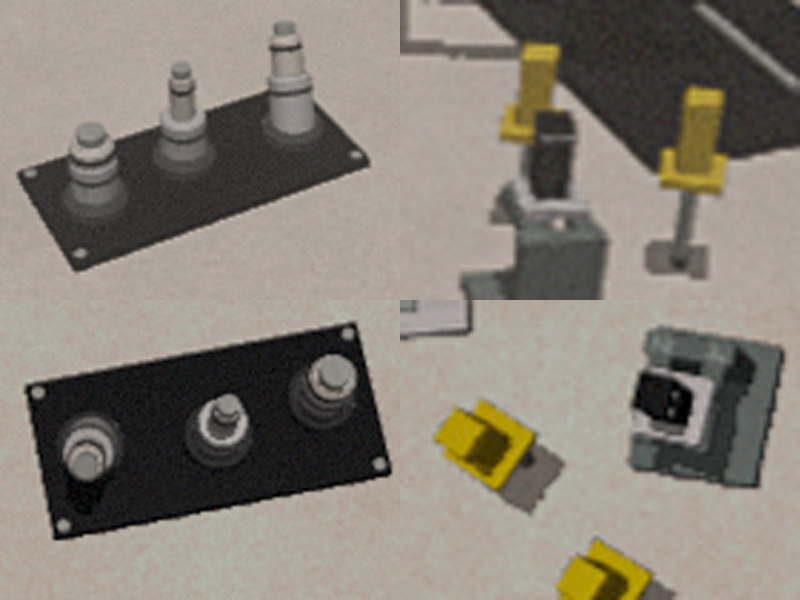

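The top-view left objective leans back towards the robot, so it is "leaning". The middle one is thin, so "slim". The right one is short and broad, so "wide". The only black-handled probe hangs in the grey rest, and its post is on the +x side. Next I triangulate roughly.

```bash
cat > h.py <<'E'
import numpy as np, cv2
def ray(d,uv):
    "origin, unit direction (world) through pixel; d has K, xyz, attitude"
    x,y=(np.array(uv)-[d["K"][0,2],d["K"][1,2]])/d["K"][0,0]
    v=d["attitude"]@np.array([x,-y,-1.]); return d["xyz"],v/np.linalg.norm(v)
def onplane(d,uv,z):
    o,v=ray(d,uv); return o+v*(z-o[2])/v[2]
def tri(*obs):
    A=np.zeros((3,3));b=np.zeros(3);P=[]
    for d,uv in obs:
        o,v=ray(d,uv);M=np.eye(3)-np.outer(v,v);A+=M;b+=M@o;P.append((o,M))
    p=np.linalg.solve(A,b);return p,[round(1e3*np.linalg.norm(M@(p-o)),1) for o,M in P]
def proj(d,p):
    c=d["attitude"].T@(np.array(p)-d["xyz"]); return d["K"][:2,:2]@(np.array([c[0],-c[1]])/-c[2])+d["K"][:2,2]
def wrist(name):
    "wrist picture with world pose, saved"
    from cell import r,vision
    s=r.sense();d=dict(vision.snapshot("wrist"));R=s["tcp_rot"];m=d["mount"]
    d["attitude"]=R@m[:3,:3];d["xyz"]=s["position"]+R@m[:3,3];np.savez(name+".npz",**d)
    cv2.imwrite(f"pics/{name}.png",d["color"][:,:,::-1]);return d,s
load=lambda n:dict(np.load(n+".npz"))
E
python3 - <<'E'
from h import *
np.set_printoptions(precision=4,suppress=True)
s,t=load("scene0"),load("top0")
for n,a,b in [("wide",(197.2,225.5),(326.2,145.2)),("slim",(228.4,203.8),(290.2,156.8)),("lean",(264.8,189.5),(240.1,176.7)),("handle",(326.2,159.4),(143,204.5))]:
    print(n,*tri((s,a),(t,b)))
print(onplane(t,(150.8,206),.098))
# plate corners (screws) z=.012
for uv in[(348,238),(519,205),(536,278),(362,311)]: print(onplane(t,np.array(uv)*.64,.012))
E
```

```text
wide [ 0.6264 -0.1288  0.1039] [np.float64(1.3), np.float64(1.3)]
slim [ 0.5883 -0.0294  0.131 ] [np.float64(2.8), np.float64(2.8)]
lean [0.5383 0.0986 0.123 ] [np.float64(2.8), np.float64(2.8)]
handle [0.4634 0.337  0.1466] [np.float64(2.6), np.float64(2.6)]
[0.4661 0.3261 0.098 ]
[0.6326 0.148  0.012 ]
[ 0.6948 -0.1648  0.012 ]
[ 0.5579 -0.1907  0.012 ]
[0.4983 0.1218 0.012 ]
```

Call:
arm_command(
  travel=[
    [-3.5,-1.25,-0.2],
    [-3.5,-1.25,-0.2],
    [-3.5,-1.25,-0.2],
    [-3.5,-1.25,-0.2],
    [-3.5,-1.25,-0.2],
    [-3.5,-1.25,-0.2],
    [-3.5,-1.25,-0.2],
    [-3.5,-1.25,-0.2],
    [-3.5,-1.25,-0.2],
    [-3.1,-1.15,-0.2],
    [0,0,0],
    [0,0,0],
    [0,0,0],
    [0,0,0],
  ],
  angular=[
    [0,0,0],
    [0,0,0],
    [0,0,0],
    [0,0,0],
    [0,0,0],
    [0,0,0],
    [0,0,0],
    [0,0,0],
    [0,0,0],
    [0,0,0],
    [0,0,-5],
    [0,0,-5],
    [0,0,0],
    [0,0,0],
  ],
  grip=[8.5,8.5,8.5,8.5,8.5,8.5,8.5,8.5,8.5,8.5,8.5,8.5,8.5,8.5],
)

```text
time_s: 1.55
position: [0.4652, 0.3263, 0.251]
tcp_rot: [[-0.991, 0.132, -0.001], [0.132, 0.991, -0.0], [0.0, -0.0, -1.0]]
contact_force: [0.0, -0.0, 0.1]
grip_width: 0.0849
```

```bash
python3 - <<'E'
from h import *
d,s=wrist("w1");print(s["time_s"],s["position"],s["tcp_rot"],s["joint_pos"])
im=d["color"][:,:,::-1].copy()
cv2.imwrite("pics/w1b.png",cv2.resize(im,(800,600),interpolation=cv2.INTER_CUBIC))
E
```

```text
1.55 [0.46521978 0.32625684 0.25103131] [[-9.91257993e-01  1.31936718e-01 -5.41086440e-04]
 [ 1.31936893e-01  9.91258072e-01 -3.00499792e-04]
 [ 4.96709345e-04 -3.69262084e-04 -9.99999808e-01]] [ 5.37247490e-01  2.83317403e-01  1.48982396e+00  1.91360137e-05
  1.36906993e+00 -9.01230050e-01]
```

View pics/w1b.png

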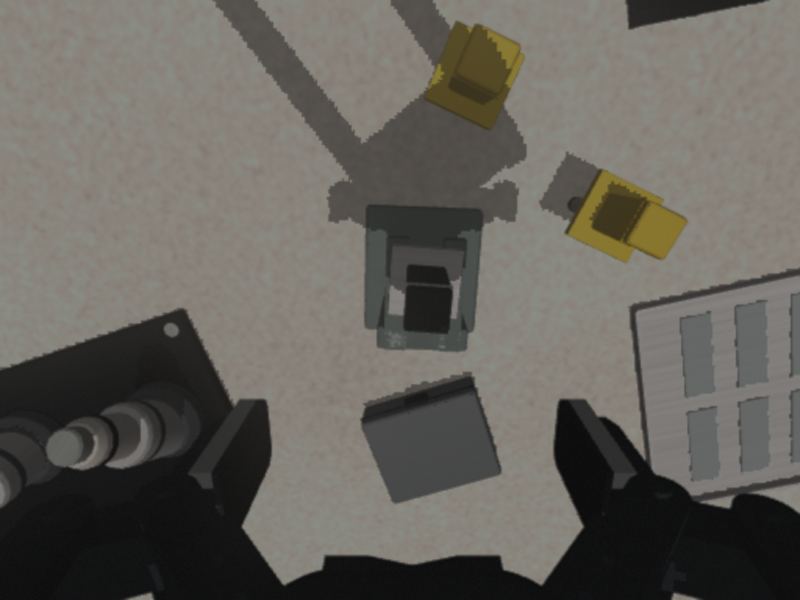

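Handle top is at about (405–452, 286–332) in the 800-px view, and the base plate is nearly square to the image. I'll measure it.

```bash
python3 - <<'E'
from h import *
np.set_printoptions(precision=4,suppress=True)
d=load("w1");g=cv2.cvtColor(d["color"],cv2.COLOR_RGB2GRAY)
print(g[178:218:2,252:298:2])
m=np.zeros_like(g);m[160:222,250:300]=((g<34)[160:222,250:300])*255
n,l,st,c=cv2.connectedComponentsWithStats(m);k=1+np.argmax(st[1:,4]);print(st[k],c[k])
for q in (cv2.minAreaRect(np.argwhere(l==k)[:,::-1].astype(np.float32)),): print(q)
P=[onplane(d,np.array(u)*.64,.154) for u in[(405,285),(452,288),(450,333),(404,330)]]
print(np.array(P),np.mean(P,0),[np.linalg.norm(P[i]-P[i-1]) for i in range(4)])
for a,b in((0,1),(3,2),(0,3),(1,2)):
    v=P[b]-P[a];print(np.degrees(np.arctan2(v[1],v[0])))
B=[onplane(d,np.array(u)*.64,z) for u,z in[((367,207),.01),((482,210),.01),((365,325),.01),((473,330),.01)]];print(np.array(B))
big=cv2.resize(d["color"][150:235,220:320,::-1],(800,680)[:2],interpolation=cv2.INTER_CUBIC);cv2.imwrite("pics/w1c.png",cv2.resize(big,(700,595)))
E
```

```text
[[ 71  71  70  71  41  28  29  29  30  26  26  28  27  27  28  27  28  32
   70  73  83 112  75]
 [ 73  73  71  71  50  40  38  36  34  33  31  29  28  27  27  27  28  28
  104 120 124 116  76]
 [ 76  73  73  72  67  47  45  53  50  59  57  57  54  55  56  48  50  44
   74 119 123  98  76]
 [ 97  77  75  73  40  30  29  29  29  28  29  29  28  31  32  32  33  34
   56 111 125  90  76]
 [129 126 121  74  38  29  29  29  28  29  28  28  28  28  28  28  29  28
   32 119 130  89  76]
 [129 129 128 120  38  30  30  29  29  28  28  28  29  29  29  29  29  28
   31 118 127  81  76]
 [129 129 129 123  36  30  31  30  29  30  29  28  29  29  28  29  29  29
   33 118 127  85  76]
 [126 126 126 113  34  31  30  29  30  29  29  30  29  29  29  29  28  29
   37 120 126  80  77]
 [128 127 126 112  33  30  30  30  30  29  30  29  28  29  28  29  28  29
   43 121 123  76  76]
 [129 129 129 103  33  30  30  30  31  30  29  29  28  29  29  29  30  29
   50 125 119  74  77]
 [127 127 126  83  32  30  31  31  29  30  30  29  29  28  29  29  29  29
   58 126 118  75  77]
 [121 123 124  82  31  30  30  30
[... 704 characters left out ...]
 74  81  76  74
   76  75  75  81  76]
 [100  97  97  89  79  75  75  75  74  75  74  74  75  76  75  89  83  75
   74  75  76  77  75]]
[259 183  30  29 757] [273.428  197.0911]
((273.5676574707031, 197.12060546875), (27.68743896484375, 27.76413345336914), 4.398705005645752)
[[0.4509 0.323  0.154 ]
 [0.4555 0.3461 0.154 ]
 [0.4793 0.3425 0.154 ]
 [0.4745 0.3193 0.154 ]] [0.465  0.3327 0.154 ] [np.float64(0.02393968431507768), np.float64(0.023566012842269297), np.float64(0.024024919449518), np.float64(0.023749540800351392)]
78.68612962631269
78.49958254075985
-9.034082157849653
-8.604373901843248
[[0.424  0.2953 0.01  ]
 [0.4378 0.382  0.01  ]
 [0.5182 0.2785 0.01  ]
 [0.5341 0.366  0.01  ]]
```

View pics/w1c.png

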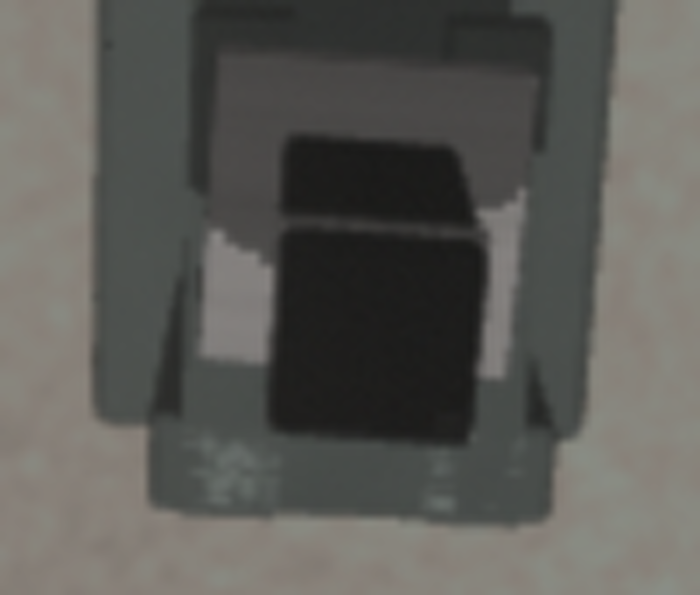

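Call:
arm_command(
  travel=[
    [0.1,0.63,0],
    [0,0,3],
    [0,0,3],
    [0,0,3],
    [0,0,3],
    [0,0,1.6],
    [0,0,0.5],
    [0,0,0],
    [0,0,0],
    [0,0,0],
    [0,0,0],
    [0,0,0],
    [0,0,0],
    [0,0,0],
  ],
  angular=[
    [0,0,2.9],
    [0,0,0],
    [0,0,0],
    [0,0,0],
    [0,0,0],
    [0,0,0],
    [0,0,0],
    [0,0,0],
    [0,0,0],
    [0,0,0],
    [0,0,0],
    [0,0,0],
    [0,0,0],
    [0,0,0],
  ],
  grip=[8.5,8.5,8.5,8.5,8.5,8.5,8.5,8.5,1.8,1.8,1.8,1.8,1.8,1.8],
  force=60,
)

```text
time_s: 3.0
position: [0.4657, 0.3331, 0.1111]
tcp_rot: [[-0.984, 0.18, 0.001], [0.18, 0.984, 0.001], [-0.001, 0.001, -1.0]]
contact_force: [-1.1, -0.4, 5.8]
grip_width: 0.0237
```

Call:
arm_command(
  travel=[
    [0,0,-0.5],
    [0,0,-2],
    [0,0,-3],
    [0,0,-3],
    [0,0,-3],
    [0,0,-3],
    [0,0,-0.5],
    [0,0,0],
  ],
  angular=[
    [0,0,0],
    [0,0,0],
    [0,0,0],
    [0,0,0],
    [0,0,0],
    [0,0,0],
    [0,0,0],
    [0,0,0],
  ],
  grip=[1.8,1.8,1.8,1.8,1.8,1.8,1.8,1.8],
)

```text
time_s: 3.8
position: [0.4654, 0.3328, 0.2607]
tcp_rot: [[-0.984, 0.18, 0.001], [0.18, 0.984, 0.001], [-0.001, 0.001, -1.0]]
contact_force: [-0.4, -0.3, -2.6]
grip_width: 0.0232
```

Call:
arm_command(
  travel=[
    [-1.0,-1.7,0],
    [-2.0,-3.5,0],
    [-2.0,-3.5,0],
    [-2.0,-3.5,0],
    [-2.0,-3.5,0],
    [-2.0,-3.5,0],
    [-2.0,-3.5,0],
    [-2.0,-3.5,0],
    [-2.0,-3.5,0],
    [-2.0,-3.5,0],
    [-2.0,-3.5,0],
    [-2.0,-3.5,0],
    [-1.1,-2.35,0],
    [0,0,0],
    [0,0,0],
    [0,0,0],
  ],
  angular=[
    [0,0,0],
    [0,0,0],
    [0,0,0],
    [0,0,0],
    [0,0,0],
    [0,0,0],
    [0,0,0],
    [0,0,0],
    [0,0,0],
    [0,0,0],
    [0,0,0],
    [0,0,0],
    [0,0,0],
    [0,0,0],
    [0,0,0],
    [0,0,0],
  ],
  grip=[1.8,1.8,1.8,1.8,1.8,1.8,1.8,1.8,1.8,1.8,1.8,1.8,1.8,1.8,1.8,1.8],
)

```text
time_s: 5.4
position: [0.6246, -0.1281, 0.2585]
tcp_rot: [[-0.984, 0.179, -0.003], [0.179, 0.984, 0.002], [0.004, 0.001, -1.0]]
contact_force: [0.6, 0.3, -2.3]
grip_width: 0.0234
```

```bash
python3 - <<'E'
from h import *
d,s=wrist("w2");print(s["time_s"],s["position"],s["tcp_rot"],s["joint_pos"],s["contact_force"])
cv2.imwrite("pics/w2b.png",cv2.resize(d["color"][:,:,::-1],(800,600),interpolation=cv2.INTER_CUBIC))
p=s["position"];R=s["tcp_rot"]
for z in(.094,.096):print(proj(d,p+R@[0,0,z])/.64)
E
```

```text
5.4 [ 0.62460019 -0.12809247  0.2585297 ] [[-9.83753655e-01  1.79491549e-01 -3.39553763e-03]
 [ 1.79487239e-01  9.83759102e-01  1.53650973e-03]
 [ 3.61618156e-03  9.02091388e-04 -9.99993055e-01]] [-2.68846774e-01  3.78650658e-01  1.32438632e+00  5.84214090e-04
  1.44223740e+00 -1.65925104e+00] [ 0.63250967  0.33413626 -2.31439874]
[415.10535184 312.87720014]
[415.08556718 311.63953275]
```

View pics/w2b.png

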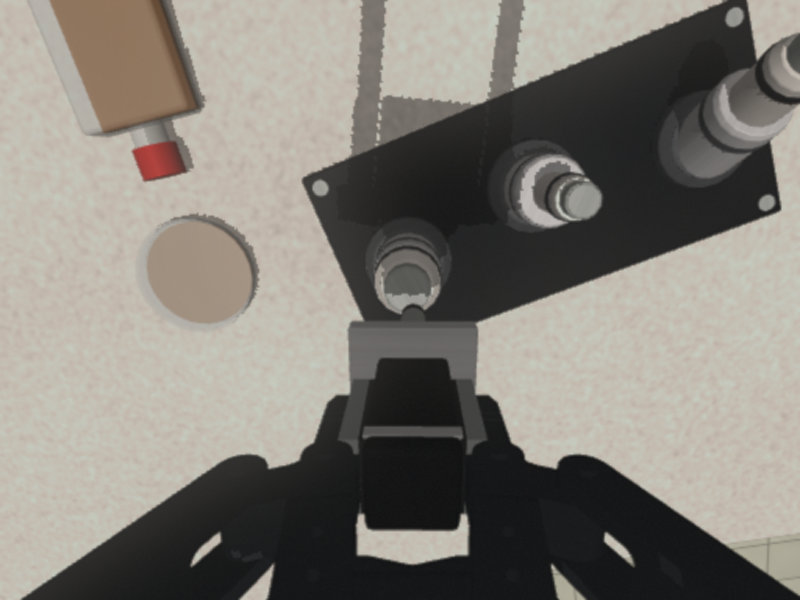

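The tip shows at (413,310), where it was predicted (415,312), so the probe sits straight in the grasp. The wide nose is at (407,285), slim at (577,199), and leaning is at the right edge (790,60). One more view with all three clear of the probe lets me triangulate.

Call:
arm_command(
  travel=[
    [-1.4,2.9,0],
    [-1.4,2.9,0],
    [-1.4,2.9,0],
    [-1.4,2.9,0],
    [-1.4,2.9,0],
    [0,0,0],
    [0,0,0],
    [0,0,0],
  ],
  angular=[
    [0,0,0],
    [0,0,0],
    [0,0,0],
    [0,0,0],
    [0,0,0],
    [0,0,0],
    [0,0,0],
    [0,0,0],
  ],
  grip=[1.8,1.8,1.8,1.8,1.8,1.8,1.8,1.8],
)

```text
time_s: 6.25
position: [0.7198, 0.0012, 0.2602]
tcp_rot: [[-0.984, 0.179, -0.001], [0.179, 0.984, -0.0], [0.001, -0.001, -1.0]]
contact_force: [0.3, -0.2, -1.9]
grip_width: 0.0231
```

```bash
python3 - <<'E'
from h import *
d,s=wrist("w3");print(s["time_s"],s["position"],s["contact_force"])
P={"wide":[.6264,-.1288,.1039],"slim":[.5883,-.0294,.131],"lean":[.5383,.0986,.123]}
tiles=[]
for v in("w2","w3","w1"):
    e=load(v);row=[]
    for n,p in P.items():
        c=np.round(proj(e,p)).astype(int);x=min(max(c[0]-25,0),462);y=min(max(c[1]-19,0),346)
        row.append(cv2.resize(e["color"][y:y+38,x:x+50,::-1],(266,200),interpolation=cv2.INTER_CUBIC));print(v,n,c,"crop",x,y)
    tiles.append(np.hstack(row))
cv2.imwrite("pics/noses.png",np.vstack(tiles))
E
```

```text
6.25 [0.71983229 0.00116894 0.26015824] [ 0.30635261 -0.22267309 -1.9387801 ]
w2 wide [265 183] crop 240 164
w2 slim [374 127] crop 349 108
w2 lean [528  33] crop 462 14
w3 wide [106 107] crop 81 88
w3 slim [196  34] crop 171 15
w3 lean [353 -75] crop 328 0
w1 wide [-106  366] crop 0 346
w1 slim [-62 348] crop 0 329
w1 lean [ 46 288] crop 21 269
```

View pics/noses.png

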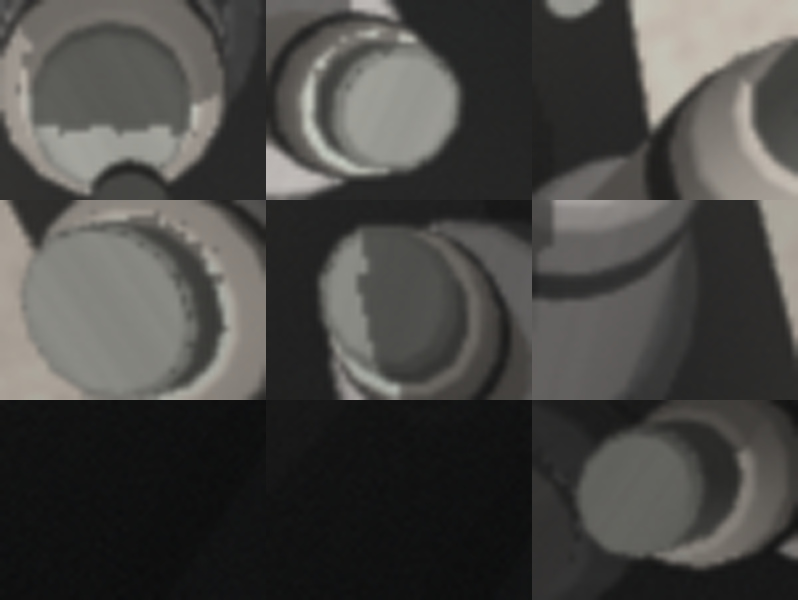

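```bash
python3 - <<'E'
from h import *
np.set_printoptions(precision=4,suppress=True)
s,t,w1,w2,w3=map(load,("scene0","top0","w1","w2","w3"))
print("wide",*tri((w2,(260.1,183)),(w3,(100.3,108.7))),proj(t,tri((w2,(260.1,183)),(w3,(100.3,108.7)))[0]))
print("wide all",*tri((w2,(260.1,183)),(w3,(100.3,108.7)),(t,(326.2,145.2)),(s,(197.2,225.5))))
print("slim",*tri((w2,(373.2,128.1)),(w3,(193.3,32.5))))
print("slim all",*tri((w2,(373.2,128.1)),(w3,(193.3,32.5)),(t,(290.2,156.8)),(s,(228.4,203.8))))
print("lean",*tri((w1,(40.9,286.1)),(t,(240.1,176.7)),(s,(264.8,189.5))))
a=tri((w2,(260.1,183)),(w3,(100.3,108.7)))[0]
for e,u in((w2,(260.1,183)),(w3,(100.3,108.7))):print([onplane(e,u,z)[:2] for z in(.1,.105,.11)])
E
```

```text
wide [ 0.6263 -0.1338  0.1041] [np.float64(1.0), np.float64(1.0)] [327.6362 145.1496]
wide all [ 0.6265 -0.1311  0.105 ] [np.float64(2.5), np.float64(2.7), np.float64(1.3), np.float64(3.6)]
slim [ 0.5881 -0.0311  0.1346] [np.float64(0.2), np.float64(0.2)]
slim all [ 0.5882 -0.0301  0.1316] [np.float64(0.5), np.float64(1.6), np.float64(2.1), np.float64(3.6)]
lean [0.5369 0.0975 0.1238] [np.float64(3.2), np.float64(1.7), np.float64(4.3)]
[array([ 0.6265, -0.1335]), array([ 0.6252, -0.1332]), array([ 0.6239, -0.1329])]
[array([ 0.6268, -0.1365]), array([ 0.6271, -0.134 ]), array([ 0.6273, -0.1316])]
```

Call:
arm_command(
  travel=[
    [1.36,-2.98,0],
    [1.36,-2.98,0],
    [1.36,-2.98,0],
    [1.36,-2.98,0],
    [1.36,-3.0,0],
    [0,0,2],
    [0,0,2],
    [0,0,1],
    [0,0,0],
    [0,0,0],
    [0,0,0],
  ],
  angular=[
    [0,0,0],
    [0,0,0],
    [0,0,0],
    [0,0,0],
    [0,0,0],
    [0,0,0],
    [0,0,0],
    [0,0,0],
    [0,0,0],
    [0,0,0],
    [0,0,0],
  ],
  grip=[1.8,1.8,1.8,1.8,1.8,1.8,1.8,1.8,1.8,1.8,1.8],
)

```text
time_s: 7.4
position: [0.6278, -0.1338, 0.2115]
tcp_rot: [[-0.984, 0.18, 0.002], [0.18, 0.984, -0.001], [-0.002, -0.0, -1.0]]
contact_force: [-0.0, -0.9, -1.7]
grip_width: 0.0234
```

```bash
cat > look.py <<'E'
import sys
from h import *
np.set_printoptions(precision=4,suppress=True)
from cell import r,vision
n=sys.argv[1];d,s=wrist(n);p,R=s["position"],s["tcp_rot"];tip=p+R@[0,0,.096]
F=[s["contact_force"]]
e=dict(vision.snapshot("scene"));F.append(r.sense()["contact_force"])
np.savez(n+"s.npz",**e)
t=dict(vision.snapshot("top"));F.append(r.sense()["contact_force"]);np.savez(n+"t.npz",**t)
print(s["time_s"],p,R[:,2],"tip",tip,"F",np.mean(F,0))
row=[]
for v in(d,e,t):
    h=(22 if v is d else 11);c=proj(v,tip);x,y=(np.round(c)-h).astype(int);x,y=max(x,0),max(y,0)
    row.append(cv2.resize(v["color"][y:y+2*h,x:x+2*h,::-1],(264,264),interpolation=cv2.INTER_CUBIC));print("tip px",c,"crop",x,y)
cv2.imwrite(f"pics/{n}c.png",np.hstack(row))
E
python3 look.py w4
```

```text
7.4 [ 0.6278 -0.1338  0.2115] [ 0.0021 -0.0007 -1.    ] tip [ 0.6281 -0.1339  0.1155] F [-0.1233 -0.0508 -1.7263]
tip px [265.6522 199.4557] crop 244 177
tip px [194.7871 222.8744] crop 184 212
tip px [328.3678 143.2499] crop 317 132
```

View pics/w4c.png

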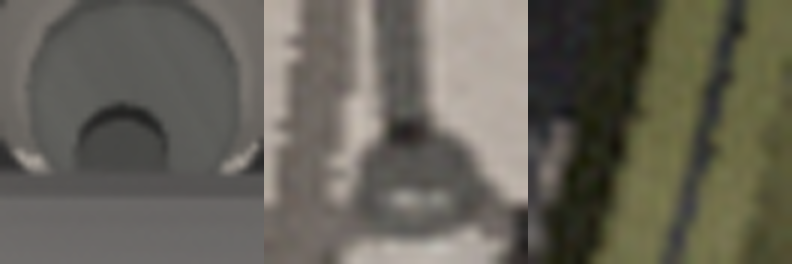

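```bash
python3 - <<'E'
from h import *
np.set_printoptions(precision=4,suppress=True)
d=load("w4");g=cv2.cvtColor(d["color"],cv2.COLOR_RGB2GRAY)
print(g[190:206:1,240:292:1])
for z in(.102,.104,.106):print(z,onplane(d,(266,193.2),z))
print("tip",onplane(d,(263.8,199.5),.1155))
e=load("w4s");print(cv2.cvtColor(e["color"],cv2.COLOR_RGB2GRAY)[216:234,184:210])
E
```

```text
[[ 58  96 102 103 104 105 110 114 103  91  91  95  95  95  95  96  95  94
   93  91  91  92  92  92  91  91  91  91  92  92  93  93  94  93  91  92
   92  93  94  94  93  93  87  89 113 115 107 104 103 102  84  50]
 [ 53  79  98 102 104 105 110 113  95  89  92  96  97  95  94  95  95  95
   94  92  92  91  92  92  91  91  90  91  92  92  92  93  93  93  92  92
   92  93  93  94  94  93  89  90 112 114 106 104 103 101  81  51]
 [ 51  68  96 102 103 104 110 114 101  91  94  96  96  95  95  95  95  95
   95  94  92  91  91  91  92  91  90  91  91  91  92  92  93  94  93  92
   92  92  93  94  94  93  90  90 112 113 105 103 103 100  77  49]
 [ 50  59  91 101 102 104 109 114 103  90  94  97  97  96  95  95  95  95
   95  94  92  91  89  88  87  88  88  89  91  91  92  92  93  93  94  92
   92  92  93  94  94  93  90  90 111 112 104 103 102  99  66  45]
 [ 49  52  71  96 102 103 106 111 102  89  93  96  96  96  96  95  95  95
   95  94  89  84  73  62  55  69  73  83  86  90  91  92  92  93  93  93
   92  92  92  93  94  94  89  88 105 110 104 102 101  99  62  42]
 [ 49  50  63  94 101 102
[... 3729 characters left out ...]
87  89  86
  103 145 176 179 175 179 167 122]
 [158 109 100 104 102 127 146 108  82  95 116 150 138 119 133 107  83  82
   89 115 153 163 123 109  72  50]
 [114 100 102 105 106 102 111  97  82  86 101 112 117 109 106 100  80  82
   99  98  93  69  52  45  43  40]
 [107 101 109 106 109 112 106 101  95  91  96  94 100  94  91  94  96 107
  104 106  89  47  47  41  43  51]
 [108 103 103 109 108 109 106 109 112 108 107 100 100 101 117 128 153 164
  119 111  95  51  39  39  46  49]
 [ 97 102 102 107 109 102 117 139 161 155 174 164 165 169 184 177 168 168
  162 150  98  39  46  51  48  46]
 [103 105 109 107 100  89 132 172 174 169 173 176 177 180 179 174 170 167
  157 117  69  48  43  45  38  48]]
```

Call:
arm_command(
  travel=[
    [0,0.22,0.35],
    [0,0,0.35],
    [0,0,0],
    [0,0,0],
  ],
  angular=[
    [0,0,0],
    [0,0,0],
    [0,0,0],
    [0,0,0],
  ],
  grip=[1.8,1.8,1.8,1.8],
)

```text
time_s: 7.95
position: [0.6274, -0.1313, 0.2032]
tcp_rot: [[-0.984, 0.18, -0.0], [0.18, 0.984, 0.0], [0.0, 0.0, -1.0]]
contact_force: [-0.2, 0.2, -1.7]
grip_width: 0.0234
```

Call:
arm_command(
  travel=[
    [0,0,0.15],
    [0,0,0],
  ],
  angular=[
    [0,0,0],
    [0,0,0],
  ],
  grip=[1.8,1.8],
)

```text
time_s: 8.15
position: [0.6274, -0.1314, 0.2018]
tcp_rot: [[-0.984, 0.18, 0.0], [0.18, 0.984, 0.0], [-0.0, 0.0, -1.0]]
contact_force: [0.6, 0.3, -0.1]
grip_width: 0.0235
```

Call:
arm_command(
  travel=[
    [0,0,0.15],
    [0,0,0],
  ],
  angular=[
    [0,0,0],
    [0,0,0],
  ],
  grip=[1.8,1.8],
)

```text
time_s: 8.35
position: [0.6274, -0.1314, 0.2004]
tcp_rot: [[-0.984, 0.18, 0.0], [0.18, 0.984, 0.0], [-0.0, 0.0, -1.0]]
contact_force: [0.2, 0.6, 0.5]
grip_width: 0.0235
```

Call:
arm_command(
  travel=[
    [0,0,0.15],
    [0,0,0],
  ],
  angular=[
    [0,0,0],
    [0,0,0],
  ],
  grip=[1.8,1.8],
)

```text
time_s: 8.55
position: [0.6274, -0.1315, 0.1989]
tcp_rot: [[-0.984, 0.18, 0.0], [0.18, 0.984, 0.0], [-0.0, 0.0, -1.0]]
contact_force: [-0.9, 1.9, 1.9]
grip_width: 0.0237
```

Call:
arm_command(
  travel=[
    [0,0,0.07],
    [0,0,0],
    [0,0,0],
    [0,0,0],
  ],
  angular=[
    [0,0,0],
    [0,0,0],
    [0,0,0],
    [0,0,0],
  ],
  grip=[1.8,1.8,1.8,1.8],
)

```text
time_s: 8.95
position: [0.6275, -0.1315, 0.1983]
tcp_rot: [[-0.984, 0.18, 0.0], [0.18, 0.984, -0.0], [-0.0, 0.0, -1.0]]
contact_force: [-1.0, 1.4, 2.2]
grip_width: 0.0232
```

Call:
arm_command(
  travel=[
    [0,0,0],
  ],
  angular=[
    [0,0,0],
  ],
  grip=[1.8],
)

```text
time_s: 9.05
position: [0.6274, -0.1315, 0.1982]
tcp_rot: [[-0.984, 0.18, 0.0], [0.18, 0.984, 0.0], [-0.0, 0.0, -1.0]]
contact_force: [-1.1, 0.6, 1.6]
grip_width: 0.0237
```

```bash
python3 look.py w5
```

```text
9.05 [ 0.6274 -0.1315  0.1982] [ 0.0002  0.     -1.    ] tip [ 0.6275 -0.1315  0.1022] F [-0.7561  1.1584  2.1829]
tip px [265.6529 199.453 ] crop 244 177
tip px [195.9077 226.3649] crop 185 215
tip px [326.61   144.9259] crop 316 134
```

Call:
arm_command(
  travel=[
    [0,0,0],
    [0,0,0],
  ],
  angular=[
    [0,0,0],
    [0,0,0],
  ],
  grip=[1.8,1.8],
)

```text
time_s: 9.4
position: [0.6274, -0.1315, 0.1981]
tcp_rot: [[-0.984, 0.18, 0.0], [0.18, 0.984, 0.0], [-0.0, 0.0, -1.0]]
contact_force: [-0.3, 0.6, 2.7]
grip_width: 0.0233
```

Call:
arm_command(
  travel=[
    [0,0,0],
    [0,0,-0.5],
    [0,0,-1.5],
    [0,0,-2],
    [0,0,-2],
    [0,0,0],
  ],
  angular=[
    [0,0,0],
    [0,0,0],
    [0,0,0],
    [0,0,0],
    [0,0,0],
    [0,0,0],
  ],
  grip=[1.8,1.8,1.8,1.8,1.8,1.8],
)

```text
time_s: 10.0
position: [0.6289, -0.1323, 0.2608]
tcp_rot: [[-0.984, 0.18, 0.005], [0.18, 0.984, -0.002], [-0.005, -0.001, -1.0]]
contact_force: [0.3, 0.6, -2.1]
grip_width: 0.0236
```

```bash
python3 - <<'E'
from h import *
np.set_printoptions(precision=4,suppress=True,linewidth=250)
d=load("w5");g=cv2.cvtColor(d["color"],cv2.COLOR_RGB2GRAY)
print(g[[172,174,176,178,180,184,188,190,192,194,195,196,197,198,200,202],244:292:1])
print(g[165:200,264])
E
```

```text
[[ 89  68  46  40  53  76  93 103 108 110 111 112 112 112 112 112 112 113 113 114 113 114 114 114 113 113 113 113 113 111 108  99  88  76  56  44  41  63  87  94  89  71  55  49  51  52  64  64]
 [ 47  45  64  86 103 109 112 112 111 111 111 111 112 112 112 112 113 113 113 114 114 114 114 114 114 114 114 114 113 112 112 111 111 110 106  96  85  53  40  61  85  89  77  58  54  57  67  64]
 [ 66  90 104 111 112 112 112 112 112 112 112 112 112 112 113 113 115 116 117 117 117 117 116 116 116 116 115 115 114 113 113 112 111 112 111 110 109 100  71  44  37  60  86  80  61  75  72  65]
 [107 111 112 112 112 112 113 113 113 114 115 116 117 117 118 117 118 116 115 115 117 117 119 120 121 121 121 120 117 114 112 112 111 111 111 111 110 109 105  92  66  44  59  82  76  68  69  65]
 [111 112 112 112 112 112 113 115 118 118 115 114 111 104  95  87  82  79  79  79  80  79  81  86  89  95 104 113 117 118 118 117 114 112 111 111 111 109 109 108 103  85  53  59  84  67  68  65]
 [110 111 114 118 119 118 113  98  83  83  88  91  90  90  92  93  93  94  95  95  96  94  93  93  93  94  94  93  91  86  80
[... 1462 characters left out ...]
98  97  96  96  97  97  94  78  51  54  67  71  73  72  73  73  72  71  63  50  46  74  92  94  93  93  94  95  96  95  90  91 115 116 108 105 105 104 100  60  42  39]
 [117 104  91  95  97  98  99  98  97  96  96  96  92  61  66  71  73  73  72  73  73  73  73  74  73  73  69  65  90  95  94  94  94  95  95  95  89  90 114 115 106 104 104 103  96  56  40  40]
 [113 104  91  92  96  96  98  99  98  97  96  95  88  73  71  72  73  73  73  73  72  72  73  74  74  73  72  71  88  94  96  94  93  94  94  95  89  91 113 113 105 103 103  97  64  44  40  40]]
[ 81  40  43  76  98 111 113 113 113 114 114 117 121 117 102  80  85  93  94  96  96  95  95  94  94  94  93  93  88  53  36  44  70  73  73]
```

Call:
arm_command(
  travel=[
    [1.39,2.33,0],
    [1.39,2.33,0],
    [1.39,2.33,0],
    [1.39,2.33,0],
    [0,0,1.0],
    [0,0,0.7],
    [0,0,0],
    [0,0,0],
    [0,0,0],
  ],
  angular=[
    [0,0,0],
    [0,0,0],
    [0,0,0],
    [0,0,0],
    [0,0,0],
    [0,0,0],
    [0,0,0],
    [0,0,0],
    [0,0,0],
  ],
  grip=[1.8,1.8,1.8,1.8,1.8,1.8,1.8,1.8,1.8],
)

```text
time_s: 10.9
position: [0.5899, -0.0307, 0.241]
tcp_rot: [[-0.983, 0.181, 0.0], [0.181, 0.983, -0.0], [-0.0, -0.0, -1.0]]
contact_force: [0.4, -0.0, -2.0]
grip_width: 0.0234
```

```bash
sed -i 's/R@\[0,0,.096\]/R@[.001,-.0014,.096]/' look.py; python3 look.py w6; python3 - <<'E'
from h import *
np.set_printoptions(linewidth=250)
d=load("w6");g=cv2.cvtColor(d["color"],cv2.COLOR_RGB2GRAY)
print(g[174:206:2,240:288:1])
E
```

```text
10.9 [ 0.5899 -0.0307  0.241 ] [ 0.0001 -0.0003 -1.    ] tip [ 0.5887 -0.0319  0.145 ] F [-0.2036 -0.2848 -2.1826]
tip px [263.8822 198.2459] crop 242 176
tip px [226.4922 200.075 ] crop 215 189
tip px [290.5679 154.9346] crop 280 144
[[ 69  84 132 171 198 189 134 116 114 116 118 116 101  90  75  50  40  47  65  79  91  94  96  97 100 100  98  97  96  94  92  81  61  41  41  60  85 100 114 115 115 116 117 115 114 114 108  96]
 [ 69  81 131 172 140 119 115 115 116 118 118 113  89  53  39  59  87  95  98 100 102 104 107 109 111 111 110 107 105 103 102 100  97  91  70  47  40  63 101 113 116 118 116 114 114 113 107  97]
 [ 66  79 128 157 182 135 116 115 117 118 115  93  56  65  87  96  99 104 111 119 122 127 126 124 124 123 124 124 125 127 126 119 108 101  96  90  78  52  71 108 116 117 114 114 114 113 105  96]
 [ 51  67  90 133 175 133 116 117 117 116  93  57  74  93  99 105 117 124 122 119 104  89  84  83  82  82  81  80  83  92 108 121 125 122 110 102  97  87  57  75 111 115 115 116 115 113 102  90]
 [ 41  49  74 130 165 144 139 140 147 184 109  65  90 103 117 123 112 100  85  79  80
[... 1555 characters left out ...]
5  70  75  76  76  76  76  76  74  66  52  50  89  98  98  93  85  61  45  42  41  41  41  41  41  41  41  41  42]
 [ 40  41  41  41  41  41  40  41  41  41  41  41  41  41  43  63  77  58  69  75  76  76  77  76  76  76  77  77  77  77  73  68  91  89  74  51  42  41  41  41  41  41  41  41  42  41  41  41]
 [ 41  41  41  41  41  41  41  41  41  40  41  40  41  41  41  42  50  68  73  75  76  76  77  76  76  76  77  78  77  77  76  73  77  65  47  41  41  41  41  41  41  41  41  41  42  42  41  41]
 [ 46  45  46  46  46  46  47  47  46  46  47  47  46  46  46  47  59  71  74  77  77  77  77  77  78  77  78  78  78  78  76  73  53  45  44  44  44  44  45  44  44  45  45  44  44  44  44  43]]
```

View pics/w6c.png

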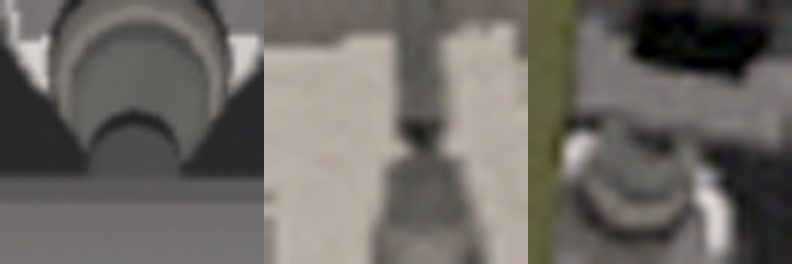

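Slim hover: the tip sits over the lower half of the nose disc. In the wrist crop the disc centre is about (264.8,190.5) and the tip (263.9,198). The scene view shows tip and nose in one vertical line. I'll compute the remaining shift.

```bash
python3 - <<'E'
from h import *
np.set_printoptions(precision=4,suppress=True)
d=load("w6");R=d["attitude"]@d["mount"][:3,:3].T
tip=np.array([0.5887,-0.0319,0.145])
for z in(.130,.133,.136,.139):
    p=onplane(d,(264.8,190.5),z);print(z,p,(R.T@(p-tip))*1e3)
w2,w3=load("w2"),load("w3")
print(tri((d,(264.8,190.5)),(w2,(373.2,128.1)),(w3,(193.3,32.5))))
E
```

```text
0.13 [ 0.5869 -0.0308  0.13  ] [ 1.9506  0.7704 14.9995]
0.133 [ 0.586  -0.0306  0.133 ] [ 2.8383  0.7618 11.9994]
0.136 [ 0.5852 -0.0305  0.136 ] [3.726  0.7533 8.9992]
0.139 [ 0.5843 -0.0303  0.139 ] [4.6138 0.7448 5.9991]
(array([ 0.5874, -0.0309,  0.1324]), [np.float64(1.2), np.float64(1.1), np.float64(0.5)])
```

Call:
arm_command(
  travel=[
    [0.23,0.08,0.3],
    [0,0,0.3],
    [0,0,0],
    [0,0,0],
  ],
  angular=[
    [0,0,0],
    [0,0,0],
    [0,0,0],
    [0,0,0],
  ],
  grip=[1.8,1.8,1.8,1.8],
)

```text
time_s: 11.45
position: [0.5872, -0.0286, 0.2349]
tcp_rot: [[-0.984, 0.18, -0.0], [0.18, 0.984, -0.0], [0.0, -0.0, -1.0]]
contact_force: [-0.4, -0.2, -2.3]
grip_width: 0.0238
```

Call:
arm_command(
  travel=[
    [0,0,0.15],
    [0,0,0],
  ],
  angular=[
    [0,0,0],
    [0,0,0],
  ],
  grip=[1.8,1.8],
)

```text
time_s: 11.65
position: [0.5873, -0.0286, 0.2335]
tcp_rot: [[-0.984, 0.18, -0.0], [0.18, 0.984, -0.0], [0.0, -0.0, -1.0]]
contact_force: [0.5, 0.1, -1.4]
grip_width: 0.0231
```

Call:
arm_command(
  travel=[
    [0,0,0.15],
    [0,0,0],
  ],
  angular=[
    [0,0,0],
    [0,0,0],
  ],
  grip=[1.8,1.8],
)

```text
time_s: 11.85
position: [0.5875, -0.0286, 0.2321]
tcp_rot: [[-0.984, 0.18, 0.0], [0.18, 0.984, -0.0], [-0.0, -0.0, -1.0]]
contact_force: [0.6, -0.0, -2.4]
grip_width: 0.0233
```

Call:
arm_command(
  travel=[
    [0,0,0.15],
    [0,0,0],
  ],
  angular=[
    [0,0,0],
    [0,0,0],
  ],
  grip=[1.8,1.8],
)

```text
time_s: 12.05
position: [0.5875, -0.0286, 0.2308]
tcp_rot: [[-0.984, 0.18, 0.001], [0.18, 0.984, -0.0], [-0.0, 0.0, -1.0]]
contact_force: [0.6, -0.5, -0.1]
grip_width: 0.0235
```

```bash
python3 look.py w7; python3 - <<'E'
from h import *
np.set_printoptions(linewidth=250)
d=load("w7");g=cv2.cvtColor(d["color"],cv2.COLOR_RGB2GRAY)
print(g[180:206:2,240:288:1]);print(g[176:202,264])
E
```

```text
12.05 [ 0.5875 -0.0286  0.2308] [ 0.0005 -0.     -1.    ] tip [ 0.5863 -0.0298  0.1348] F [ 0.103  -0.0905  0.4148]
tip px [263.8828 198.2483] crop 242 176
tip px [227.0819 202.4074] crop 216 191
tip px [289.4139 156.8892] crop 278 146
[[144 189 207 202 142 120 118 120 121 118  98  90  68  44  40  57  71  91  96  97  98 101 103 103 102 100 100  98  96  94  73  48  37  43  72  90 104 116 118 119 120 119 117 117 116 110  98  77]
 [138 184 205 203 143 119 119 120 119 109  80  48  45  68  91  99 101 103 104 106 107 110 112 113 111 109 107 106 104 103 100  95  81  58  41  47  86 112 118 120 120 117 117 117 116 109  99  77]
 [133 169 202 209 199 142 124 123 123  75  47  67  91  98 102 106 111 118 124 127 131 131 131 131 131 129 129 129 124 121 112 104 100  97  91  71  50  78 114 121 119 117 117 117 116 108 101  76]
 [ 97 141 189 207 210 210 210 201 123  62  78  95 102 107 120 127 128 125 108 104  92  88  89  88  87  85  86 102 121 128 129 124 113 105 100  95  69  81 181 202 197 154 140 138 133 133  97  60]
 [ 62 126 177 206 214 215 214 200 109  79  97 107 120 126 122 106  90  84  82  83  8
[... 1077 characters left out ...]
 42  42]
 [ 41  41  42  43  42  42  42  42  49  88 119 105  97 103 106 105  98  64  71  77  78  79  78  78  79  79  79  80  79  78  75  70  96  97  97 117 119  78  49  43  42  42  42  42  42  43  43  42]
 [ 41  42  42  42  42  42  42  42  42  55 101 101  96 103 105 103  83  75  75  77  78  79  79  78  79  78  79  80  80  79  77  77  96  96  95 106  75  49  42  42  42  41  42  43  43  43  43  42]
 [ 47  48  47  47  47  48  47  47  47  48  51  69  87  98 102 101  91  79  77  78  79  79  79  80  79  80  80  81  80  80  78  78  86  91  80  56  47  45  45  45  45  46  46  45  45  45  45  45]]
[ 62  38  54  96 102 106 111 124 131 124  87  81  84  99 100 101 100  95  59  37  45  75  79  79  79  78]
```

Call:
arm_command(
  travel=[
    [0,0,0.15],
    [0,0,0.12],
    [0,0,0],
  ],
  angular=[
    [0,0,0],
    [0,0,0],
    [0,0,0],
  ],
  grip=[1.8,1.8,1.8],
)

```text
time_s: 12.5
position: [0.5875, -0.0286, 0.228]
tcp_rot: [[-0.984, 0.18, 0.001], [0.18, 0.984, -0.0], [-0.001, 0.0, -1.0]]
contact_force: [-0.4, -0.3, 1.8]
grip_width: 0.0232
```

```bash
cat > f.py <<'E'
from cell import r,vision
import numpy as np
F=[]
for i in range(5):
    vision.snapshot("wrist");s=r.sense();F.append(s["contact_force"])
print(s["time_s"],s["position"].round(4),np.mean(F,0).round(2),np.array(F)[:,2].round(2))
E
python3 f.py
```

```text
12.75 [ 0.5875 -0.0286  0.2281] [-0.62  0.34  1.84] [1.43 1.91 1.98 2.46 1.42]
```

Call:
arm_command(
  travel=[
    [0,0,0],
    [0,0,0],
    [0,0,0],
    [0,0,0],
    [0,0,-0.5],
    [0,0,-1.4],
    [0,0,-1.5],
    [-1.2,3.49,0],
    [-1.2,3.49,0],
    [-1.2,3.49,0],
    [-1.2,3.49,0],
    [0,0,0],
    [0,0,0],
    [0,0,0],
  ],
  angular=[
    [0,0,0],
    [0,0,0],
    [0,0,0],
    [0,0,0],
    [0,0,0],
    [0,0,0],
    [0,0,0],
    [0,0,0],
    [0,0,0],
    [0,0,0],
    [0,0,0],
    [0,0,0],
    [0,0,0],
    [0,0,0],
  ],
  grip=[1.8,1.8,1.8,1.8,1.8,1.8,1.8,1.8,1.8,1.8,1.8,1.8,1.8,1.8],
)

```text
time_s: 14.15
position: [0.6587, 0.0993, 0.2613]
tcp_rot: [[-0.984, 0.18, -0.002], [0.18, 0.984, -0.001], [0.002, -0.001, -1.0]]
contact_force: [-0.8, -0.1, -3.2]
grip_width: 0.0235
```

```bash
python3 - <<'E'
from h import *
np.set_printoptions(precision=4,suppress=True)
d,s=wrist("w8");print(s["time_s"],s["position"],s["tcp_rot"][:,2])
a=cv2.resize(d["color"][0:225,130:430,::-1],(800,600),interpolation=cv2.INTER_CUBIC)
cv2.imwrite("pics/w8b.png",cv2.convertScaleAbs(a,alpha=1.6))
E
```

```text
14.15 [0.6587 0.0993 0.2613] [-0.0021 -0.0009 -1.    ]
```

View pics/w8b.png

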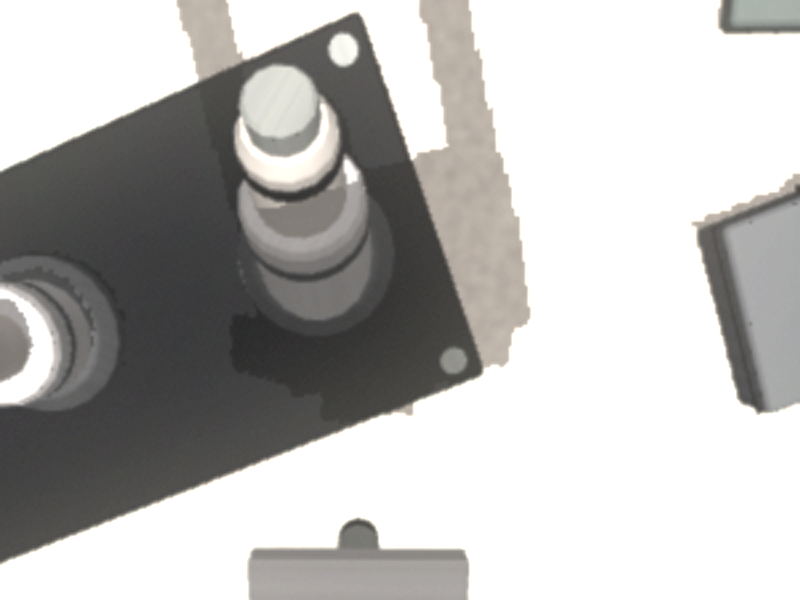

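```bash
python3 - <<'E'
from h import *
np.set_printoptions(precision=4,suppress=True)
w1,w8,s,t=map(load,("w1","w8","scene0","top0"))
px=lambda u,v:((u+.5)/2.667-.5+130,(v+.5)/2.667-.5)
n8=px(280,102)
print("N w1,w8",*tri((w1,(40.9,286.1)),(w8,n8)))
print("N all",*tri((w1,(40.9,286.1)),(w8,n8),(t,(240.1,176.7)),(s,(264.8,189.5))))
print("N w8,s,t",*tri((w8,n8),(t,(240.1,176.7)),(s,(264.8,189.5))))
for zn in(.120,.124,.128):
    N=onplane(w8,n8,zn)
    for zm in np.arange(.066,.094,.004):
        M=onplane(w8,px(304,212),zm);v=N-M;L=np.linalg.norm(v)
        print(zn,round(zm,3),M[:2],"L",round(L*1e3,1),"ang",np.degrees(np.arccos(v[2]/L)).round(1),"az",np.degrees(np.arctan2(v[1],v[0])).round(1))
for z in(.012,.02):print("foot",onplane(w8,px(319,262),z))
for uv in((344,48),(454,360)):print("screw",onplane(w8,px(*uv),.012))
E
```

```text
N w1,w8 [0.534  0.0967 0.1258] [np.float64(0.2), np.float64(0.2)]
N all [0.536  0.0975 0.1241] [np.float64(2.5), np.float64(2.1), np.float64(2.0), np.float64(4.8)]
N w8,s,t [0.5365 0.0981 0.1233] [np.float64(2.9), np.float64(2.3), np.float64(3.9)]
0.12 0.066 [0.562  0.0947] L 61.2 ang 28.1 az 176.4
0.12 0.07 [0.5622 0.0949] L 57.8 ang 30.2 az 176.8
0.12 0.074 [0.5625 0.0952] L 54.5 ang 32.5 az 177.2
0.12 0.078 [0.5627 0.0954] L 51.3 ang 35.1 az 177.6
0.12 0.082 [0.5629 0.0956] L 48.3 ang 38.0 az 178.1
0.12 0.086 [0.5632 0.0958] L 45.3 ang 41.4 az 178.5
0.12 0.09 [0.5634 0.096 ] L 42.6 ang 45.2 az 178.9
0.124 0.066 [0.562  0.0947] L 64.5 ang 25.9 az 175.8
0.124 0.07 [0.5622 0.0949] L 61.0 ang 27.7 az 176.3
0.124 0.074 [0.5625 0.0952] L 57.6 ang 29.8 az 176.7
0.124 0.078 [0.5627 0.0954] L 54.3 ang 32.1 az 177.1
0.124 0.082 [0.5629 0.0956] L 51.1 ang 34.7 az 177.6
0.124 0.086 [0.5632 0.0958] L 48.0 ang 37.6 az 178.0
0.124 0.09 [0.5634 0.096 ] L 45.0 ang 41.0 az 178.4
0.128 0.066 [0.562  0.0947] L 67.8 ang 23.9 az 175.3
0.128 0.07 [0.5622 0.0949] L 64.3 ang 25.5 az 175.7
0.128 0.074 [0.5625 0.0952] L 60.8 ang 27.3 az 176.2
0.128 0.078 [0.5627 0.0954] L 57.4 ang 29.4 az 176.6
0.128 0.082 [0.5629 0.0956] L 54.0 ang 31.7 az 177.1
0.128 0.086 [0.5632 0.0958] L 50.8 ang 34.3 az 177.5
0.128 0.09 [0.5634 0.096 ] L 47.7 ang 37.2 az 177.9
foot [0.5802 0.0944 0.012 ]
foot [0.5803 0.0947 0.02  ]
screw [0.4995 0.1208 0.012 ]
screw [0.6333 0.1469 0.012 ]
```

Mask values put the leaning nose at crop (280,102), the mount at (304,212) and the foot at (319,262). The nose is therefore near (0.534, 0.097, 0.126), leaning towards azimuth 177°. I'll tilt the tool 25° and work out the approach.

Call:
arm_command(
  travel=[
    [0,0,0],
    [0,0,0],
    [0,0,0],
    [0,0,0],
    [0,0,0],
    [0,0,0],
    [0,0,0],
  ],
  angular=[
    [-0.8,-6.2,0],
    [-0.8,-6.2,0],
    [-0.8,-6.2,0],
    [-0.8,-6.2,0],
    [0,0,0],
    [0,0,0],
    [0,0,0],
  ],
  grip=[1.8,1.8,1.8,1.8,1.8,1.8,1.8],
)

```text
time_s: 14.9
position: [0.6618, 0.0996, 0.2637]
tcp_rot: [[-0.89, 0.169, 0.424], [0.176, 0.984, -0.022], [-0.421, 0.055, -0.905]]
contact_force: [1.9, -0.0, -1.8]
grip_width: 0.0234
```

```bash
python3 - <<'E'
from cell import r
import numpy as np
np.set_printoptions(precision=4,suppress=True)
s=r.sense();R,p=s["tcp_rot"],s["position"];print(s["time_s"],p,R,s["joint_pos"],s["contact_force"])
N=np.array([.534,.0967,.1258]);tip=p+R@[.001,-.0014,.096]
print(tip,"to N, tool cm",R.T@(N-tip)*100)
E
```

```text
14.9 [0.6618 0.0996 0.2637] [[-0.8899  0.1688  0.4239]
 [ 0.176   0.9841 -0.0223]
 [-0.4209  0.0548 -0.9055]] [ 0.1288  0.2268  1.6302 -0.1016  0.8552 -1.2101] [ 1.883  -0.0449 -1.8222]
[0.7014 0.0963 0.1763] to N, tool cm [17.0291 -3.0579 -2.5279]
```

Call:
arm_command(
  travel=[
    [0,0,-1.8],
    [0,0,-1.7],
    [2.84,-0.51,0],
    [2.84,-0.51,0],
    [2.84,-0.51,0],
    [2.84,-0.51,0],
    [2.84,-0.51,0],
    [2.83,-0.51,0],
    [0,0,0],
    [0,0,0],
    [0,0,0],
    [0,0,0],
  ],
  angular=[
    [0,0,0],
    [0,0,0],
    [0,0,0],
    [0,0,0],
    [0,0,0],
    [0,0,0],
    [0,0,0],
    [0,0,0],
    [0,0,0],
    [0,0,0],
    [0,0,0],
    [0,0,0],
  ],
  grip=[1.8,1.8,1.8,1.8,1.8,1.8,1.8,1.8,1.8,1.8,1.8,1.8],
)

```text
time_s: 16.1
position: [0.4905, 0.1008, 0.2219]
tcp_rot: [[-0.89, 0.168, 0.424], [0.176, 0.984, -0.022], [-0.421, 0.055, -0.905]]
contact_force: [1.0, -0.5, -2.1]
grip_width: 0.0237
```

```bash
python3 look.py w9; python3 - <<'E'
from h import *
from cell import r
np.set_printoptions(linewidth=250,precision=4,suppress=True)
print(r.sense()["joint_pos"],r.sense()["tcp_rot"])
d=load("w9");g=cv2.cvtColor(d["color"],cv2.COLOR_RGB2GRAY)
print(g[170:206:2,238:290:1])
a=cv2.resize(d["color"][130:220,204:324,::-1],(560,420),interpolation=cv2.INTER_CUBIC)
e=load("w9s");c=proj(e,[.534,.0967,.1258]).astype(int);b=cv2.resize(e["color"][c[1]-18:c[1]+18,c[0]-10:c[0]+10,::-1],(233,420),interpolation=cv2.INTER_CUBIC)
print(c);cv2.imwrite("pics/w9d.png",cv2.convertScaleAbs(np.hstack([a,b]),alpha=1.4))
E
```

```text
16.1 [0.4905 0.1008 0.2219] [ 0.4243 -0.022  -0.9052] tip [0.5301 0.0974 0.1345] F [ 0.65   -0.466  -2.0503]
tip px [263.8166 198.6783] crop 242 177
tip px [262.7476 185.0948] crop 252 174
tip px [239.3829 178.5717] crop 228 168
[ 0.1956  0.0319  1.9936 -0.1626  0.6973 -1.0914] [[-0.8905  0.1682  0.4227]
 [ 0.1753  0.9843 -0.0222]
 [-0.4198  0.0543 -0.906 ]]
[[ 60  65  77 102 129 161 163 120 103 100  88  83  78  60  40  37  46  53  63  81  86  89  96  97  97  93  92  90  88  88  86  85  74  57  44  38  45  66  80  86  94 113 164 173 170 162 132 111  79  64  60  51]
 [ 61  72 102 118 152 166 166 160 117  91  78  52  39  54  80  86  93  98 101 102 102 103 103 104 103 103 103 103 102 102 102 102 101  98  89  76  58  46  43  57  78 103 162 170 171 171 153 119  86  66  49  43]
 [ 57  78 103 143 164 167 169 164 111  60  38  50  79  93 100 101 101 102 103 103 103 104 105 105 105 105 104 105 104 103 104 103 103 102 103 102  99  92  82  55  43  75 151 169 173 174 162 130 111  68  45  43]
 [ 41  67 109 147 166 169 168 154  83  48  70  90  98 100 101 102 103 105 107 111 113 112 113 110 111 111 
[... 2369 characters left out ...]
130 151 137 108  63  44  45  51  61  75  92 119 144 168]
 [ 38  37  38  37  37  37  37  37  37  46  85 124 130 125 139 144 145 145 138  81  65  68  69  70  70  70  70  70  71  71  71  70  69  87 135 142 139 131 132 122  86  93 116 127 167 176 178 180 181 181 184 187]
 [ 37  38  38  38  38  38  38  37  38  38  39  56 105 121 123 139 145 143 109  75  68  69  69  70  69  70  70  71  70  71  71  71  69  79 131 135 139 157 177 182 185 189 187 185 185 185 182 180 180 185 187 187]
 [ 42  43  42  43  42  42  42  42  42  43  42  42  43  45  55  85 119 129 107  77  70  71  70  71  71  72  71  72  72  72  72  72  71  75 114 150 171 176 176 177 178 179 179 180 180 181 182 181 180 181 182 182]]
[262 188]
```

View pics/w9d.png

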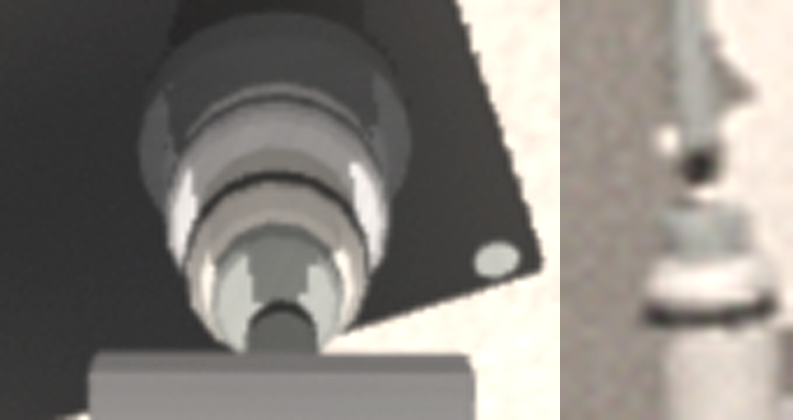

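Viewed nearly along the barrel, the mount, barrel and nose rings are concentric at column 278 of the crop, so the tilt direction is right. The tip is at 282, within 1 mm of the nose middle. Now the touch.

Call:
arm_command(
  travel=[
    [0.05,-0.05,0.2],
    [0,0,0.3],
    [0,0,0],
    [0,0,0],
  ],
  angular=[
    [0,0,0],
    [0,0,0],
    [0,0,0],
    [0,0,0],
  ],
  grip=[1.8,1.8,1.8,1.8],
)

```text
time_s: 16.65
position: [0.4895, 0.1, 0.2155]
tcp_rot: [[-0.891, 0.168, 0.422], [0.175, 0.984, -0.022], [-0.419, 0.054, -0.906]]
contact_force: [0.9, -0.3, -1.1]
grip_width: 0.0232
```

Call:
arm_command(
  travel=[
    [0,0,0.15],
    [0,0,0],
  ],
  angular=[
    [0,0,0],
    [0,0,0],
  ],
  grip=[1.8,1.8],
)

```text
time_s: 16.85
position: [0.4902, 0.1, 0.2143]
tcp_rot: [[-0.891, 0.168, 0.422], [0.175, 0.984, -0.022], [-0.419, 0.054, -0.906]]
contact_force: [0.5, -0.7, -2.0]
grip_width: 0.0233
```

Call:
arm_command(
  travel=[
    [0,0,0.15],
    [0,0,0],
  ],
  angular=[
    [0,0,0],
    [0,0,0],
  ],
  grip=[1.8,1.8],
)

```text
time_s: 17.05
position: [0.491, 0.1, 0.2131]
tcp_rot: [[-0.891, 0.168, 0.422], [0.175, 0.984, -0.022], [-0.419, 0.054, -0.906]]
contact_force: [-1.3, -0.6, -0.4]
grip_width: 0.0234
```

Call:
arm_command(
  travel=[
    [0,0,0.15],
    [0,0,0],
  ],
  angular=[
    [0,0,0],
    [0,0,0],
  ],
  grip=[1.8,1.8],
)

```text
time_s: 17.25
position: [0.4916, 0.0999, 0.2118]
tcp_rot: [[-0.891, 0.168, 0.422], [0.175, 0.984, -0.022], [-0.419, 0.054, -0.906]]
contact_force: [-1.0, -0.4, 0.8]
grip_width: 0.0234
```

Call:
arm_command(
  travel=[
    [0,0,0.1],
    [0,0,0.06],
    [0,0,0],
  ],
  angular=[
    [0,0,0],
    [0,0,0],
    [0,0,0],
  ],
  grip=[1.8,1.8,1.8],
)

```text
time_s: 17.55
position: [0.4923, 0.0999, 0.2104]
tcp_rot: [[-0.891, 0.168, 0.422], [0.175, 0.984, -0.022], [-0.419, 0.054, -0.906]]
contact_force: [-2.2, 0.0, -0.2]
grip_width: 0.0232
```

```bash
cat >> f.py <<'E'
u=-s["tcp_rot"][:,2];print("axial",(np.array(F)@u).round(2),np.mean(np.array(F)@u).round(2))
E
python3 f.py; python3 - <<'E'
from h import *
np.set_printoptions(linewidth=250)
d,s=wrist("w10");g=cv2.cvtColor(d["color"],cv2.COLOR_RGB2GRAY)
print(g[174:206:3,238:290:1]);print(g[172:202,264])
E
```

```text
17.8 [0.4923 0.0999 0.2104] [-1.44  0.17  1.4 ] [2.11 0.96 1.23 0.62 2.09]
axial [2.61 1.38 1.7  1.37 2.35] 1.88
[[ 58  60  62  64  88 113 151 160 119 104 103 101  94  87  85  85  85  84  80  62  49  43  38  36  37  36  33  33  32  35  38  38  42  49  68  80  84  86  85  86  95 105 116 159 173 175 161 129 109  92  74  65]
 [ 59  60  69 102 117 152 168 164 120 103  98  86  81  78  60  39  37  47  58  64  81  86  88  95  98  98  96  94  91  91  89  88  87  84  74  54  41  36  40  57  77  85  94 113 165 172 171 168 140 114  84  62]
 [ 46  63 105 121 154 169 170 170 162 113  72  44  36  53  80  93  98 101 102 102 103 104 103 105 104 104 104 104 103 103 102 103 103 103 103 102 100  92  85  73  56  44  56  92 158 172 174 175 163 129 109  64]
 [ 35  55 116 127 156 168 170 167 134  71  55  79  91 101 100 101 102 104 105 105 107 111 113 113 113 113 113 113 112 112 113 113 111 108 105 104 104 103 105 105 105  91  67  55 101 164 175 173 170 154 122  73]
 [ 36  45  84 116 153 169 164 100  56  87 103 105 101 100 102 107 112 113 111 107  94  89  78  74  72  72  73  73  73  74  75  75  79  97 109 1
[... 756 characters left out ...]
23 133 143 145 145 139  83  46  51  65  68  69  70  70  70  70  69  61  49  64 130 145 146 147 147 143 123 115 134 175 162 137 127 101  58  42  40  40  40]
 [ 37  36  36  37  37  37  41  73 119 131 158 177 142 122 140 145 145 142 118  79  68  68  69  70  70  69  70  70  71  72  71  71  69  75 137 147 147 146 145 138 128 162 178 156 134 106  60  41  40  40  41  41]
 [ 41  42  42  42  41  42  42  47  79 120 134 161 149 125 135 139 140 137 109  77  70  71  71  71  70  70  71  72  72  72  71  71  71  77 121 141 143 142 141 129 131 168 151 135 103  64  54  79 108 121 164 172]]
[ 83  49  33  49  85  96 103 104 104 105 111 113 108  82  73  80  86  88  89  89  89  84  52  35  42  68  70  70  70  70]
```

Call:
arm_command(
  travel=[
    [0,0,0],
    [0,0,0],
    [0,0,0],
    [0,0,0],
    [0,0,-0.5],
    [0,0,-1.5],
    [0,0,-2],
    [0,0,-2],
    [0,0,0],
    [0,0,0],
    [0,0,0],
    [0,0,0],
    [0,0,0],
    [0,0,0],
  ],
  angular=[
    [0,0,0],
    [0,0,0],
    [0,0,0],
    [0,0,0],
    [0,0,0],
    [0,0,0],
    [0,0,0],
    [0,0,0],
    [0.8,6.2,0],
    [0.8,6.2,0],
    [0.8,6.2,0],
    [0.8,6.2,0],
    [0,0,0],
    [0,0,0],
  ],
  grip=[1.8,1.8,1.8,1.8,1.8,1.8,1.8,1.8,1.8,1.8,1.8,1.8,1.8,1.8],
)

```text
time_s: 19.25
position: [0.4669, 0.101, 0.2638]
tcp_rot: [[-0.984, 0.18, 0.0], [0.18, 0.984, -0.0], [-0.0, -0.0, -1.0]]
contact_force: [0.1, 0.6, -1.7]
grip_width: 0.0232
```

```bash
cat > to.py <<'E'
from cell import r
import numpy as np
np.set_printoptions(precision=4,suppress=True)
s=r.sense();R,p=s["tcp_rot"],s["position"]
print(s["time_s"],p,R,"to rest, tool cm",R.T@(np.array([.4656,.3330,.2607])-p)*100)
E
python3 to.py
```

```text
19.25 [0.4669 0.101  0.2638] [[-0.9836  0.1804  0.0001]
 [ 0.1804  0.9836 -0.0005]
 [-0.0002 -0.0004 -1.    ]] to rest, tool cm [ 4.3152 22.7954  0.3034]
```

Call:
arm_command(
  travel=[
    [0.54,2.85,0],
    [0.54,2.85,0],
    [0.54,2.85,0],
    [0.54,2.85,0],
    [0.54,2.85,0],
    [0.54,2.85,0],
    [0.54,2.85,0],
    [0.54,2.85,0],
    [0,0,0],
    [0,0,0],
    [0,0,0],
    [0,0,0],
  ],
  angular=[
    [0,0,0],
    [0,0,0],
    [0,0,0],
    [0,0,0],
    [0,0,0],
    [0,0,0],
    [0,0,0],
    [0,0,0],
    [0,0,0],
    [0,0,0],
    [0,0,0],
    [0,0,0],
  ],
  grip=[1.8,1.8,1.8,1.8,1.8,1.8,1.8,1.8,1.8,1.8,1.8,1.8],
)

```text
time_s: 20.45
position: [0.4649, 0.3321, 0.2648]
tcp_rot: [[-0.984, 0.181, 0.0], [0.181, 0.984, -0.0], [-0.0, -0.0, -1.0]]
contact_force: [0.7, -0.6, -2.1]
grip_width: 0.0233
```

```bash
python3 to.py
```

```text
20.45 [0.4649 0.3321 0.2648] [[-0.9835  0.1807  0.0003]
 [ 0.1807  0.9835 -0.0003]
 [-0.0003 -0.0003 -1.    ]] to rest, tool cm [-0.0562  0.1003  0.4129]
```

Call:
arm_command(
  travel=[
    [-0.05,0.1,2],
    [0,0,2],
    [0,0,2],
    [0,0,2],
    [0,0,2],
    [0,0,2],
    [0,0,2],
    [0,0,0.8],
    [0,0,0],
    [0,0,0],
  ],
  angular=[
    [0,0,0],
    [0,0,0],
    [0,0,0],
    [0,0,0],
    [0,0,0],
    [0,0,0],
    [0,0,0],
    [0,0,0],
    [0,0,0],
    [0,0,0],
  ],
  grip=[1.8,1.8,1.8,1.8,1.8,1.8,1.8,1.8,1.8,1.8],
)

```text
time_s: 21.45
position: [0.4667, 0.3341, 0.1174]
tcp_rot: [[-0.984, 0.18, 0.001], [0.18, 0.984, 0.0], [-0.001, 0.001, -1.0]]
contact_force: [-0.4, -0.4, -2.0]
grip_width: 0.0231
```

Call:
arm_command(
  travel=[
    [0,0,0.2],
    [0,0,0.15],
    [0,0,0],
  ],
  angular=[
    [0,0,0],
    [0,0,0],
    [0,0,0],
  ],
  grip=[1.8,1.8,1.8],
)

```text
time_s: 21.75
position: [0.4662, 0.3343, 0.1136]
tcp_rot: [[-0.984, 0.18, 0.001], [0.18, 0.984, 0.0], [-0.001, 0.001, -1.0]]
contact_force: [0.1, 0.4, -1.0]
grip_width: 0.0235
```

Call:
arm_command(
  travel=[
    [0,0,0.1],
    [0,0,0],
  ],
  angular=[
    [0,0,0],
    [0,0,0],
  ],
  grip=[1.8,1.8],
)

```text
time_s: 21.95
position: [0.466, 0.3342, 0.1122]
tcp_rot: [[-0.984, 0.18, 0.0], [0.18, 0.984, 0.0], [-0.0, 0.0, -1.0]]
contact_force: [0.1, -0.1, -1.1]
grip_width: 0.0236
```

Call:
arm_command(
  travel=[
    [0,0,0.08],
    [0,0,0],
  ],
  angular=[
    [0,0,0],
    [0,0,0],
  ],
  grip=[1.8,1.8],
)

```text
time_s: 22.15
position: [0.466, 0.3341, 0.1113]
tcp_rot: [[-0.984, 0.18, -0.0], [0.18, 0.984, -0.0], [0.0, -0.0, -1.0]]
contact_force: [-0.4, -0.2, -3.0]
grip_width: 0.0233
```

Call:
arm_command(
  travel=[
    [0,0,0.05],
    [0,0,0],
  ],
  angular=[
    [0,0,0],
    [0,0,0],
  ],
  grip=[1.8,1.8],
)

```text
time_s: 22.35
position: [0.4661, 0.3342, 0.1111]
tcp_rot: [[-0.984, 0.18, 0.0], [0.18, 0.984, 0.0], [-0.0, 0.0, -1.0]]
contact_force: [-1.8, -0.4, 1.5]
grip_width: 0.0235
```

Call:
arm_command(
  travel=[
    [0,0,0],
    [0,0,0],
    [0,0,0],
    [0,0,0],
    [0,0,0],
    [0,0,0],
    [0,0,-1],
    [0,0,-2],
    [0,0,-3],
    [0,0,-4],
    [0,0,-4],
    [2.5,0,-2],
    [2.5,0,0],
    [0,0,0],
    [0,0,0],
  ],
  angular=[
    [0,0,0],
    [0,0,0],
    [0,0,0],
    [0,0,0],
    [0,0,0],
    [0,0,0],
    [0,0,0],
    [0,0,0],
    [0,0,0],
    [0,0,0],
    [0,0,0],
    [0,0,0],
    [0,0,0],
    [0,0,0],
    [0,0,0],
  ],
  grip=[2.4,2.5,2.7,3.2,4.5,6,6,6,6,6,6,6,6,6,6],
)

```text
time_s: 23.85
position: [0.4167, 0.3432, 0.2717]
tcp_rot: [[-0.984, 0.179, 0.001], [0.179, 0.984, 0.0], [-0.001, 0.001, -1.0]]
contact_force: [0.2, -0.5, -0.1]
grip_width: 0.0598
```

```bash
python3 - <<'E'
from h import *
from cell import vision
d,s=wrist("w11");print(s["time_s"],s["position"],s["grip_width"])
c=proj(d,[.466,.333,.12]).astype(int);x,y=max(c[0]-70,0),max(c[1]-52,0)
a=cv2.resize(d["color"][y:y+105,x:x+140,::-1],(400,300),interpolation=cv2.INTER_CUBIC)
t=dict(vision.snapshot("top"));e=dict(vision.snapshot("scene"))
b=cv2.resize(e["color"][135:195,295:375,::-1],(400,300),interpolation=cv2.INTER_CUBIC)
f=lambda v:cv2.resize(v["color"][100:280,70:430,::-1],(400,200),interpolation=cv2.INTER_AREA)
cv2.imwrite("pics/fin.png",np.vstack([np.hstack([a,b]),np.hstack([f(t),cv2.resize(e["color"][150:290,100:380,::-1],(400,200))])]))
# bystander shift check
o=load("scene0");D=cv2.absdiff(cv2.GaussianBlur(o["color"],(5,5),0),cv2.GaussianBlur(e["color"],(5,5),0)).max(2)
n,l,st,cc=cv2.connectedComponentsWithStats((D>40).astype(np.uint8))
print([list(q) for q in st[1:] if q[4]>12])
E
```

```text
23.85 [0.41673842 0.34320621 0.27168683] 0.05975834912051656
[[np.int32(317), np.int32(0), np.int32(21), np.int32(11), np.int32(161)], [np.int32(342), np.int32(5), np.int32(5), np.int32(19), np.int32(44)], [np.int32(342), np.int32(7), np.int32(14), np.int32(72), np.int32(317)], [np.int32(212), np.int32(24), np.int32(38), np.int32(89), np.int32(1181)], [np.int32(320), np.int32(24), np.int32(15), np.int32(34), np.int32(195)], [np.int32(342), np.int32(25), np.int32(2), np.int32(13), np.int32(14)], [np.int32(328), np.int32(36), np.int32(6), np.int32(17), np.int32(74)], [np.int32(330), np.int32(61), np.int32(10), np.int32(4), np.int32(31)], [np.int32(307), np.int32(67), np.int32(45), np.int32(52), np.int32(1009)], [np.int32(332), np.int32(70), np.int32(8), np.int32(9), np.int32(42)], [np.int32(357), np.int32(85), np.int32(6), np.int32(9), np.int32(33)], [np.int32(169), np.int32(100), np.int32(12), np.int32(25), np.int32(174)], [np.int32(214), np.int32(121), np.int32(105), np.int32(26), np.int32(868)], [np.int32(219), np.int32(133), np.int32(99), np.int32(55), np.int32(1240)], [np.int32(321), np.int32(144), np.int32(5), np.int32(3), np.int32(14)]]
```

View pics/fin.png

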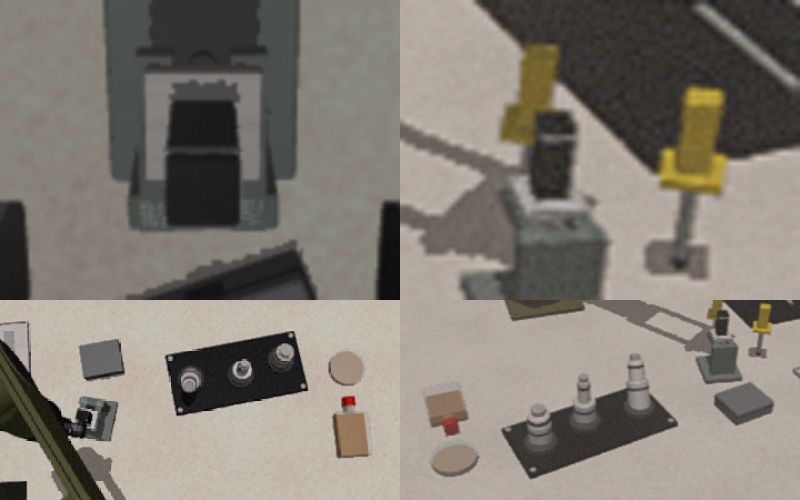

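The probe hangs upright in the fork with its collar flat on the prongs, as in the first crop. Image differences show only the arm and its shadow, so the bystanders haven't moved. Handing in.

```bash
python3 -c "
from cell import ticket
print(ticket.close_job())"
```

```text
the job is handed in; nothing more can be done
None
```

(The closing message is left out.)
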